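# Crack open the stuck brush-cleaner tank

## Robot

A 6-joint arm with a two-finger parallel gripper is mounted at the origin on the work surface. World frame = base frame: x ahead of the robot, y to its left, z up, the work surface at z = 0. Lengths are in m, angles in degrees, forces in N, time in s.
With the tool pointing down it reaches from about 0.325 to 0.9 m from the base axis. Payload 3.5 kg.
Tool frame: the origin (TCP) lies between the finger pads, 19 mm behind the fingertips; this is the grasp point; z points along the fingers, y is the line along which they close (so a half turn about z gives the same grasp; the last joint's range is limited). The gripper opens to 85 mm and grips with 20 to 120 N. Pads are 22 mm wide; open, the fingers measure 114 mm over their backs; the gripper's body (76 mm by 85 mm) begins 54 mm behind the grasp point. The pads swing forward as they close: fully open they stand 13 mm farther back than shut.
Start: joints at [-74.622, 15.837, -1.513, 72.651, 0, 84.076], TCP at [0.227, -0.582, 0.25] pointing down, gripper open.
Joint ranges: [-178.77, 178.77], [-48.84, 107.48], [-61.69, 71.31], [-111.58, 123.2], [-90, 87.43], [-180, 180]. Speed limits (degrees/s): [147.25, 147.25, 180, 180, 180, 180].

## Interface

Orientations are given as [roll, pitch, yaw] about the fixed x, y, z axes, in that order (R = Rz(yaw) Ry(pitch) Rx(roll)).
In Python, from station import arm gives the robot as it stands.
- The arm moves only by the tool play_rows, never from a script. Its argument "motion" is a list that holds one entry, the list of rows, each a list of 7 numbers: the closure, from -1 (fully open) to 1 (shut), then the shift along the tool's x, y, z each as a share of 0.1 m, from -1 to 1, then the turn, a rotation vector about the tool's x, y, z each as a share of 0.5 rad, from -1 to 1. A call has exactly 10 rows; each row is the pose to reach, as a shift and turn from the pose commanded when the call began, along the tool's axes at that moment; what a row does not reach only later rows make up. A row lasts 1/12 s, in which the tool goes at most 41.7 mm and 7.16 degrees, less where a joint would pass 70% of its speed; a pose out of reach is approached as far as the arm can. A call with a number of a shift or a turn outside -1 to 1 is refused whole. A call with a gripper value outside its range is refused whole. The fingers move at their own pace and stop on an object; the grip force is fixed at half the most. Time passes only in rows, so rows that repeat a pose let the fingers close, or fill a call up. It gives the time, the measured TCP pose, the force, the opening and the grip force at its end, in the units of the state.
- arm.observe(): the state, without advancing time (a new reading comes with each control period).
- arm.read_camera(name): name is "scene" or "top" or "wrist"; returns a dict with "pixels" (400x640x3 uint8, red, green, blue), "fov_y" (degrees; the focal length in pixels is half the picture's height over the tangent of half this angle, whatever the lens; pixels are square), "cx", "cy" (the principal point, pixels), "dist_coeffs" ([k1, k2, p1, p2, k3] as OpenCV has them; the pictures are not rectified), "extrinsics" (4x4, takes a point from world to camera coordinates); the wrist camera has in their place "tool_from_camera" (4x4, takes a point from camera to tool coordinates, whose origin is the TCP and whose axes are the flange's). Camera axes: x right, y down, z forward; pixel columns grow to the right and rows downward; lengths in m; the calibration is good to about 2 mm. A picture is of the moment at which its call begins: read the wrist's pose just before it. There is no depth.
- arm.close_job(): hands the job in; it is judged then, once.
The state is a dict: "time": time; "joint_pos": joint angles; "dq": joint speeds; "tau": joint torques, N m; "tool_pos": TCP position; "eef_rot": TCP orientation; "contact_force": force on the tool from outside, world axes, zero at the start; "moment": the same for the moment, N m; "grip_width": opening from 0.0 (shut) to 1.0 (fully open); "gripper_force": force on a finger pad.
Only numpy, scipy, OpenCV 4.12 (cv2) and the standard library are available. Lean on these libraries where they do the work, as an engineer would, in place of code of your own. Each camera call takes 0.05 s, during which the arm holds its last target. There are 200 camera calls.

## Task

The steel brush-cleaner tank needs airing, but its lid is stuck fast in its snap seal and two paint jars (orange and teal) stand on it: first stand those two jars upright on the low wooden shelf so that they join the navy and pink jars there in one straight, side-by-side row along the middle of the board, with no more than a finger's width between neighbours, set down and not dropped, the navy and pink jars left in place. Then take the lid by its red grip, pull it up until the seal lets go, and hold it level just above the tank, about 3 cm above the rim, clear of the clips and not flying up past 7 cm. Finish while still gripping and holding it there, with nothing else carrying it, and leave the other things on the table alone.

Things in the scene. Friction and masses are not known exactly. Their poses are not given: they have to be found in the camera images.
- tank: open square steel brush-cleaner tank fixed to the table, on either side, yawed up to 0.2 rad; 220 x 220 mm, rim 100 mm above the table; origin at the centre of its underside. Over its left and right (+y, -y) rims lies a sprung round brass bar (16 mm thick, 106 mm long along x, top 122 mm above the table) that clips over the lid's edge and gives way outwards
- lid: loose white plastic lid, 220 x 220 x 8 mm, 0.4 kg, rubber plug below it 12 mm deep; origin at the centre of the plate's underside, 100 mm above the table when shut; axes along the tank's. Snapped under the two bars: about 15 to 19 N straight up, weight included, breaks it free; this falls to 7 N within 6 mm, and past 22 mm only its weight is left.
- knob (a point): centre of the lid's grip: a red block on the middle of the lid, 40 mm along the lid's x, 24 mm along y, 34 mm tall; this point is 17 mm above the lid's top face, 25 mm above the lid's origin. The jars at the start stand left and right (+y, -y) of it
- shelf: low wooden shelf board fixed to the table, 110 mm deep (x) and 360 mm long (y), its top face 50 mm above the table, with a yellow lip 12 mm high and 10 mm wide along its far (+x) edge; origin on the table under the board's centre, so the row's line is the shelf's y axis (x = 0). It stands beside the tank, yawed up to 0.2 rad
- jar_orange: closed cylindrical paint jar, 52 mm diameter, 76 mm tall, about 0.16 kg, white screw lid with a dot of the paint's colour; origin at the centre of its underside, z up; round, so its yaw means nothing. At the start on the tank's lid
- jar_teal: closed cylindrical paint jar, 52 mm diameter, 76 mm tall, about 0.16 kg, white screw lid with a dot of the paint's colour; origin at the centre of its underside, z up; round, so its yaw means nothing. At the start on the tank's lid
- jar_navy: closed cylindrical paint jar, 52 mm diameter, 76 mm tall, about 0.16 kg, white screw lid with a dot of the paint's colour; origin at the centre of its underside, z up; round, so its yaw means nothing. Already in the row on the shelf; stays there. The row may have room on one side or on both sides of the navy and pink pair
- jar_pink: closed cylindrical paint jar, 52 mm diameter, 76 mm tall, about 0.16 kg, white screw lid with a dot of the paint's colour; origin at the centre of its underside, z up; round, so its yaw means nothing. Already in the row on the shelf, 62 mm (centre to centre) from the navy jar; stays there
- red_mug: bystander: red mug, 84 mm wide, 90 mm tall, near the far edge of the table; origin under its centre
- tape_roll: bystander: yellow tape roll lying flat, 90 mm wide, 24 mm tall, near the far edge; origin under its centre
- paint_can: bystander: paint can, 100 mm wide, 110 mm tall, near the far edge; origin under its centre
- brush_pot: bystander: teal pot with brushes, 90 mm wide, 210 mm tall, near the far edge; origin under its centre

How it is judged (in metres and radians):
On the way, in this order (a step that is already met when the one before it is completed fails the run):
1. the orange and teal jars stand released on the shelf, in one row with the navy and pink jars (angle between each of jar_orange, jar_teal, jar_navy, jar_pink's own z axis and vertical below 0.1 rad and linear speed of each of jar_orange, jar_teal, jar_navy, jar_pink below 0.02 m/s and contact force between each of jar_orange, jar_teal, jar_navy, jar_pink and the fingers below 0.1 N and contact force between each of jar_orange, jar_teal, jar_navy, jar_pink and shelf above 0.3 N and x of jar_orange in the frame of shelf between -0.013 and 0.013 m and y of jar_orange in the frame of shelf between -0.16 and 0.16 m and z of jar_orange in the frame of shelf between 0.045 and 0.056 m and x of jar_teal in the frame of shelf between -0.013 and 0.013 m and y of jar_teal in the frame of shelf between -0.16 and 0.16 m and z of jar_teal in the frame of shelf between 0.045 and 0.056 m and x of jar_navy in the frame of shelf between -0.013 and 0.013 m and y of jar_navy in the frame of shelf between -0.16 and 0.16 m and z of jar_navy in the frame of shelf between 0.045 and 0.056 m and x of jar_pink in the frame of shelf between -0.013 and 0.013 m and y of jar_pink in the frame of shelf between -0.16 and 0.16 m and z of jar_pink in the frame of shelf between 0.045 and 0.056 m and (horizontal distance between jar_orange and jar_teal below 0.078 m or horizontal distance between jar_orange and jar_navy below 0.078 m or horizontal distance between jar_orange and jar_pink below 0.078 m) and (horizontal distance between jar_teal and jar_orange below 0.078 m or horizontal distance between jar_teal and jar_navy below 0.078 m or horizontal distance between jar_teal and jar_pink below 0.078 m) and ((horizontal distance between jar_orange and jar_navy below 0.078 m or horizontal distance between jar_orange and jar_pink below 0.078 m) or (horizontal distance between jar_teal and jar_navy below 0.078 m or horizontal distance between jar_teal and jar_pink below 0.078 m))), for 0.2 s.
2. the lid has been pulled off its seal (z of lid in the frame of tank above 0.114 m), for 0.1 s.
At the end, for the whole second after the job is handed in: Fingers hold the knob (over 2 N, TCP within 45 mm of it), lid still, level (0.15 rad), 20 to 45 mm above its seat, within 30 mm of centre, touching no tank or jar; all four jars free, upright, at rest on the shelf, within 13 mm of its middle line, neighbours' centres under 78 mm apart (all of step 1 and z of lid in the frame of tank between 0.12 and 0.145 m and angle between lid's own z axis and vertical below 0.15 rad and horizontal distance between lid and tank below 0.03 m and linear speed of lid below 0.02 m/s and contact force between the fingers and lid above 2 N and distance between the grasp point and knob below 0.045 m and contact force between lid and tank below 0.1 N and contact force between each of jar_orange, jar_teal, jar_navy, jar_pink and lid below 0.1 N); the arm keeps its last pose, push and grip.
It fails at once if the lid flew up more than 8 cm above its seat over the tank, or turned over (z of lid in the frame of tank above 0.18 m or angle between lid's own z axis and vertical above 0.6 rad).
It fails at once if a jar was tipped over (angle between any of jar_orange, jar_teal, jar_navy, jar_pink's own z axis and vertical above 0.6 rad).
It fails at once if a jar was dropped (falling faster than 0.5 m/s out of the fingers) ((linear speed of jar_orange above 0.5 m/s and contact force between jar_orange and the fingers below 0.1 N) or (linear speed of jar_teal above 0.5 m/s and contact force between jar_teal and the fingers below 0.1 N)).
It fails at once if the navy or pink jar was shifted by more than 2 cm (distance of any of jar_navy, jar_pink from where it was at the start of the episode above 0.02 m).
It fails at once if another thing on the table was shifted by more than 3 cm (distance of any of red_mug, tape_roll, paint_can, brush_pot from where it was at the start of the episode above 0.03 m).
It also fails if it takes over 64 s, if anything falls off the work surface, if the arm or the gripper's body presses on something with over 40 N, if the wrist force passes 120 N, or if a joint passes its speed limit or range.

## Working session

There is one attempt and no reset: what is moved stays moved. The work goes in short steps, Python scripts to look and compute and a tool call to move; the robot and the scene stay as the last step left them, time stands still between calls to the robot, and variables do not carry over. Pictures are saved under pics/ and viewed, at most 10 in all, crops included, and the job is handed in when it is done.

Besides the shell and the picture viewer there is one more tool, called after "Emit:" in YAML: its name, and indented under it one key for each argument. play_rows: Moves the arm, as the interface text tells. Shift numbers are shares of 0.1 m and turn numbers shares of 0.5 rad, none past 1 either way. Its arguments: {"type":"object","properties":{"motion":{"type":"array","items":{"type":"array","items":{"type":"array","items":{"type":"number"}}}}},"required":["motion"]}

```bash
mkdir -p pics; cat > h.py <<'E'
import numpy as np, cv2
from scipy.spatial.transform import Rotation as R
from station import arm
def K(c):
    h,w=c['pixels'].shape[:2]; f=h/2/np.tan(np.radians(c['fov_y'])/2)
    return np.array([[f,0,c['cx']],[0,f,c['cy']],[0,0,1.]])
def ext(c,s=None):
    if 'extrinsics' in c: return np.array(c['extrinsics'])
    T=np.eye(4);T[:3,:3]=R.from_euler('xyz',s['eef_rot'],degrees=True).as_matrix();T[:3,3]=s['tool_pos']
    return np.linalg.inv(T@np.array(c['tool_from_camera']))
def grab(name,tag):
    s=arm.observe();c=arm.read_camera(name)
    cv2.imwrite(f'pics/{tag}.png',c['pixels'][:,:,::-1])
    np.savez(f'{tag}.npz',K=K(c),d=np.array(c['dist_coeffs'],float),E=ext(c,s),pix=c['pixels']);return s
def ray(tag,uv):
    z=np.load(f'{tag}.npz');p=cv2.undistortPointsIter(np.array([[uv]],float),z['K'],z['d'],None,None,(3,50,1e-9))[0,0]
    E=z['E'];Rm=E[:3,:3];return -Rm.T@E[:3,3],Rm.T@np.array([p[0],p[1],1])
def atz(tag,uv,zz):
    o,d=ray(tag,uv);return (o+d*(zz-o[2])/d[2])
def tri(a,b):
    A=np.zeros((3,3));v=np.zeros(3)
    for t,uv in (a,b):
        o,d=ray(t,uv);d=d/np.linalg.norm(d);P=np.eye(3)-np.outer(d,d);A+=P;v+=P@o
    return np.linalg.solve(A,v)
def proj(tag,X):
    z=np.load(f'{tag}.npz');E=z['E']
    return cv2.projectPoints(np.array(X,float).reshape(-1,3),cv2.Rodrigues(E[:3,:3])[0],E[:3,3],z['K'],z['d'])[0].reshape(-1,2)
E
python3 - <<'E'
from h import *
s=grab('top','top0');grab('scene','scene0')
print(s)
z=np.load('top0.npz');print(z['K'],z['d'],z['E']);print(np.load('scene0.npz')['E'])
E
```

```text
{'time': 0.0, 'joint_pos': array([-7.46221688e+01,  1.58798636e+01, -1.59716578e+00,  7.26517711e+01,
       -2.25428768e-04,  8.40737531e+01]), 'dq': array([ 0.05395731,  0.0464214 ,  0.08985859, -0.00713187, -0.13698192,
        0.09622316]), 'tau': array([-1.92141065e-04, -4.45510948e+01,  2.95201099e+01,  1.64643471e-02,
       -1.61551416e-04,  4.33578293e-06]), 'tool_pos': array([ 0.22684771, -0.58158766,  0.24884783]), 'eef_rot': array([-1.79871865e+02, -1.30741773e-02,  2.13040637e+01]), 'contact_force': array([-0.25792348, -0.54921033, -0.48745122]), 'moment': array([-0.03409372,  0.03274458,  0.00335961]), 'gripper_force': 0.0, 'grip_width': 1.0018844277822312}
[[415.87048286   0.         318.82848232]
 [  0.         415.87048286 204.12075918]
 [  0.           0.           1.        ]] [-0.08421317  0.          0.          0.          0.        ] [[-0.01461549 -0.99978307  0.01483926  0.03060425]
 [-0.98724277  0.01207572 -0.15876364  0.64040175]
 [ 0.15855001 -0.01697036 -0.9872051   1.00120005]
 [ 0.          0.          0.          1.        ]]
[[-0.51452328  0.8574203   0.00980963  0.2869737 ]
 [ 0.6309864   0.38634104 -0.67275313 -0.33940085]
 [-0.58062205 -0.3399574  -0.739802    1.31545596]
 [ 0.          0.          0.          1.        ]]
```

View pics/top0.png

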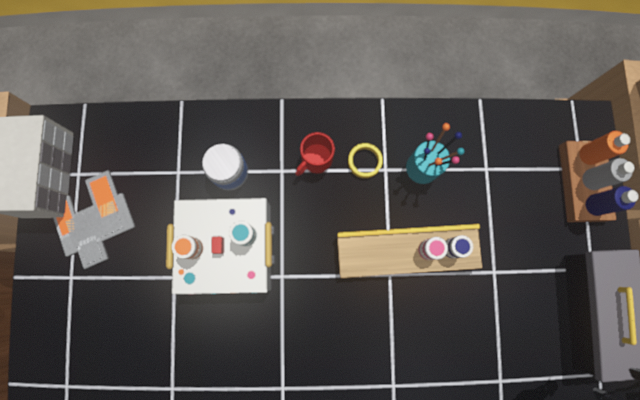

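View pics/scene0.png

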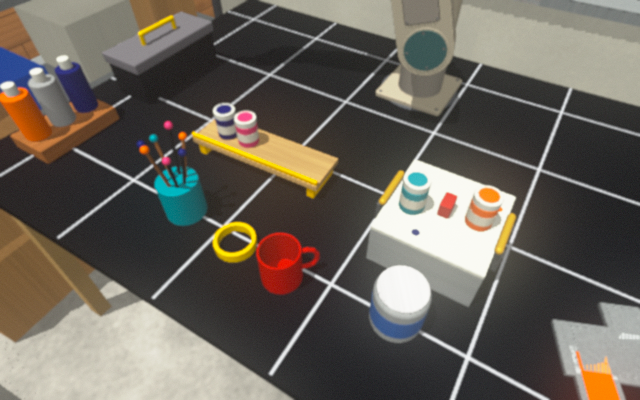

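```bash
python3 - <<'E'
import cv2,numpy as np
t=cv2.imread('pics/top0.png');s=cv2.imread('pics/scene0.png')
def crop(im,x,y,w,h,k):
    o=cv2.resize(im[y:y+h,x:x+w],None,fx=k,fy=k,interpolation=cv2.INTER_CUBIC)
    for i in range((-x)%10,w,10): cv2.putText(o,str(x+i),(i*k,8),0,.28,(0,255,0),1) if (x+i)%20==0 else 0; cv2.line(o,(i*k,10),(i*k,14),(0,255,0),1)
    for j in range((-y)%10,h,10): cv2.putText(o,str(y+j),(0,j*k+3),0,.28,(0,255,0),1); 
    return o
a=crop(t,160,190,116,112,5);b=crop(t,330,215,160,70,5)
cv2.imwrite('pics/c1.png',np.vstack([cv2.copyMakeBorder(crop(t,165,193,110,105,3),0,0,0,480-330+320,cv2.BORDER_CONSTANT),crop(t,330,220,160,62,5)][:]).copy()[:, :800] if 0 else crop(t,160,190,116,112,5))
sh=crop(t,330,220,160,62,5); ss=crop(s,180,90,160,58,5)
cv2.imwrite('pics/c2.png',np.vstack([sh,ss])[:600])
cv2.imwrite('pics/c3.png',crop(s,365,155,156,118,5))
E
```

```text
(no output)
```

View pics/c1.png

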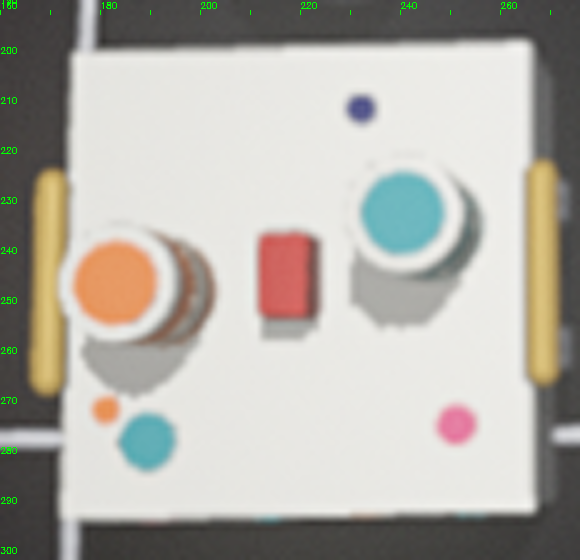

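View pics/c2.png

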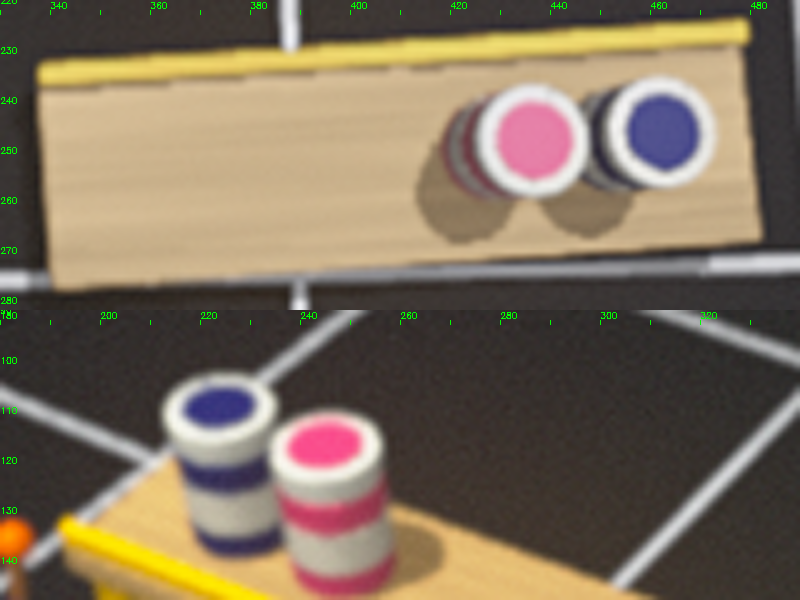

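View pics/c3.png

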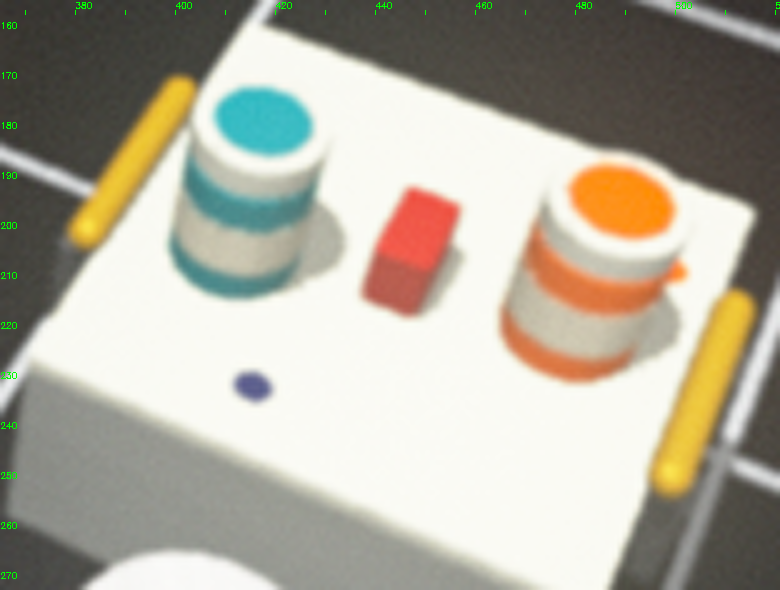

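```bash
python3 - <<'E'
from h import *
for n,a,b,z in [('orange',(182.6,249),(489,194.8),.184),('teal',(240,232.2),(417.4,178.8),.184),('knob',(216.2,244.8),(448.6,199.6),.142),('pink',(436.6,247.6),(244.6,116.6),.126),('navy',(462.2,246),(223.6,109),.126)]:
    print(n,tri(('top0',a),('scene0',b)).round(4),atz('top0',a,z).round(4),atz('scene0',b,z).round(4))
L=np.array([atz('top0',p,.108) for p in [(173.9,200),(266.4,197.6),(267,292.2),(171.8,293.4)]])
print('lid',L.mean(0),np.linalg.norm(L-np.roll(L,1,0),axis=1),[np.degrees(np.arctan2(*(v))) for v in [(L[0]-L[3])[[1,0]],(L[1]-L[2])[[1,0]]]],[np.degrees(np.arctan2(-(L[i]-L[j])[0],(L[i]-L[j])[1])) for i,j in((0,1),(3,2))])
f=[atz('top0',p,.05) for p in[(340,277.6),(482,267.8)]];b=[atz('top0',p,.062) for p in[(337.6,232.6),(479.2,223.6)]]
print('shelf',f,b)
for e in(f,b):
    v=e[0]-e[1];print(np.linalg.norm(v),np.degrees(np.arctan2(-v[0],v[1])))
c=(f[0]+f[1]+b[0]+b[1])/4;print(c)
E
```

```text
orange [0.5244 0.3231 0.1801] [0.524  0.3227 0.184 ] [0.5289 0.3225 0.184 ]
teal [0.5593 0.1971 0.1851] [0.5594 0.1973 0.184 ] [0.5582 0.1967 0.184 ]
knob [0.5352 0.2592 0.1403] [0.5352 0.2587 0.142 ] [0.5368 0.2596 0.142 ]
pink [ 0.5223 -0.2496  0.1279] [ 0.5225 -0.2503  0.126 ] [ 0.5204 -0.2512  0.126 ]
navy [ 0.525  -0.3113  0.1275] [ 0.525  -0.3118  0.126 ] [ 0.5235 -0.3129  0.126 ]
lid [0.53647032 0.25884304 0.108     ] [0.22104678 0.22340314 0.22280247 0.22282019] [np.float64(0.6990517199984506), np.float64(0.5480062730150873)] [np.float64(0.7804997027721083), np.float64(0.3294533718055971)]
shelf [array([ 0.45638552, -0.02764467,  0.05      ]), array([ 0.4731023 , -0.38747509,  0.05      ])] [array([ 0.56691514, -0.02329725,  0.062     ]), array([ 0.5840689, -0.3830982,  0.062    ])]
0.36021851252162496 2.6598980449164786
0.3602096192559918 2.729549555888412
[ 0.52011796 -0.2053788   0.056     ]
```

Emit:
play_rows:
  motion:
    - [[-1,0.1,-0.1,0,0,0,-0.083],[-1,0.2,-0.2,0,0,0,-0.166],[-1,0.3,-0.3,0,0,0,-0.249],[-1,0.4,-0.4,0,0,0,-0.332],[-1,0.5,-0.5,0,0,0,-0.415],[-1,0.6,-0.6,0,0,0,-0.498],[-1,0.7,-0.7,0,0,0,-0.581],[-1,0.8,-0.8,0,0,0,-0.664],[-1,0.9,-0.9,0,0,0,-0.747],[-1,1,-1,0,0,0,-0.83]]

```text
time: 0.93
tool_pos: [0.2844, -0.4515, 0.25]
eef_rot: [180.0, 0.0, 45.3]
contact_force: [-0.1, -0.2, -0.3]
grip_width: 0.999
gripper_force: 0.0
```

Emit:
play_rows:
  motion:
    - [[-1,0.1,-0.05,0,0,0,-0.083],[-1,0.2,-0.1,0,0,0,-0.166],[-1,0.3,-0.15,0,0,0,-0.249],[-1,0.4,-0.2,0,0,0,-0.332],[-1,0.5,-0.25,0,0,0,-0.415],[-1,0.6,-0.3,0,0,0,-0.498],[-1,0.7,-0.35,0,0,0,-0.581],[-1,0.8,-0.4,0,0,0,-0.664],[-1,0.9,-0.45,0,0,0,-0.747],[-1,1,-0.5,0,0,0,-0.83]]

```text
time: 1.77
tool_pos: [0.3194, -0.3456, 0.25]
eef_rot: [180.0, 0.0, 69.1]
contact_force: [-0.1, 0.3, -0.7]
grip_width: 1.0
gripper_force: 0.0
```

Emit:
play_rows:
  motion:
    - [[-1,0.1,0.05,0,0,0,-0.083],[-1,0.2,0.1,0,0,0,-0.166],[-1,0.3,0.15,0,0,0,-0.249],[-1,0.4,0.2,0,0,0,-0.332],[-1,0.5,0.25,0,0,0,-0.415],[-1,0.6,0.3,0,0,0,-0.498],[-1,0.7,0.35,0,0,0,-0.581],[-1,0.8,0.4,0,0,0,-0.664],[-1,0.9,0.45,0,0,0,-0.747],[-1,1,0.5,0,0,0,-0.83]]

```text
time: 2.6
tool_pos: [0.4026, -0.2707, 0.25]
eef_rot: [-180.0, -0.0, 92.9]
contact_force: [1.0, -0.1, 0.8]
grip_width: 1.002
gripper_force: 0.0
```

Emit:
play_rows:
  motion:
    - [[-1,0.092,0.036,0,0,0,0],[-1,0.184,0.072,0,0,0,0],[-1,0.276,0.108,0,0,0,0],[-1,0.368,0.144,0,0,0,0],[-1,0.46,0.18,0,0,0,0],[-1,0.552,0.216,0,0,0,0],[-1,0.644,0.252,0,0,0,0],[-1,0.736,0.288,0,0,0,0],[-1,0.828,0.324,0,0,0,0],[-1,0.92,0.36,0,0,0,0]]

```text
time: 3.43
tool_pos: [0.4338, -0.177, 0.25]
eef_rot: [180.0, 0.0, 92.6]
contact_force: [0.9, -0.5, -0.4]
grip_width: 1.0
gripper_force: 0.0
```

Emit:
play_rows:
  motion:
    - [[-1,0.092,0.036,0,0,0,0],[-1,0.184,0.072,0,0,0,0],[-1,0.276,0.108,0,0,0,0],[-1,0.368,0.144,0,0,0,0],[-1,0.46,0.18,0,0,0,0],[-1,0.552,0.216,0,0,0,0],[-1,0.644,0.252,0,0,0,0],[-1,0.736,0.288,0,0,0,0],[-1,0.828,0.324,0,0,0,0],[-1,0.92,0.36,0,0,0,0]]

```text
time: 4.27
tool_pos: [0.4656, -0.0834, 0.25]
eef_rot: [180.0, 0.0, 92.6]
contact_force: [-0.4, -0.2, -0.1]
grip_width: 1.001
gripper_force: 0.0
```

Emit:
play_rows:
  motion:
    - [[-1,0.092,0.036,0,0,0,0],[-1,0.184,0.072,0,0,0,0],[-1,0.276,0.108,0,0,0,0],[-1,0.368,0.144,0,0,0,0],[-1,0.46,0.18,0,0,0,0],[-1,0.552,0.216,0,0,0,0],[-1,0.644,0.252,0,0,0,0],[-1,0.736,0.288,0,0,0,0],[-1,0.828,0.324,0,0,0,0],[-1,0.92,0.36,0,0,0,0]]

```text
time: 5.1
tool_pos: [0.4973, 0.0102, 0.25]
eef_rot: [-180.0, 0.0, 92.6]
contact_force: [0.1, 0.4, 0.1]
grip_width: 0.999
gripper_force: 0.0
```

Emit:
play_rows:
  motion:
    - [[-1,0.092,0.036,0,0,0,0],[-1,0.184,0.072,0,0,0,0],[-1,0.276,0.108,0,0,0,0],[-1,0.368,0.144,0,0,0,0],[-1,0.46,0.18,0,0,0,0],[-1,0.552,0.216,0,0,0,0],[-1,0.644,0.252,0,0,0,0],[-1,0.736,0.288,0,0,0,0],[-1,0.828,0.324,0,0,0,0],[-1,0.92,0.36,0,0,0,0]]

```text
time: 5.93
tool_pos: [0.529, 0.1037, 0.25]
eef_rot: [180.0, -0.0, 92.6]
contact_force: [0.1, 0.5, -0.3]
grip_width: 1.001
gripper_force: 0.0
```

Emit:
play_rows:
  motion:
    - [[-1,0.092,0.036,0,0,0,0],[-1,0.184,0.072,0,0,0,0],[-1,0.276,0.108,0,0,0,0],[-1,0.368,0.144,0,0,0,0],[-1,0.46,0.18,0,0,0,0],[-1,0.552,0.216,0,0,0,0],[-1,0.644,0.252,0,0,0,0],[-1,0.736,0.288,0,0,0,0],[-1,0.828,0.324,0,0,0,0],[-1,0.92,0.36,0,0,0,0]]

```text
time: 6.77
tool_pos: [0.5608, 0.1973, 0.25]
eef_rot: [-180.0, -0.0, 92.6]
contact_force: [-0.9, 0.2, 0.5]
grip_width: 0.997
gripper_force: 0.0
```

```bash
python3 - <<'E'
from h import *
s=grab('wrist','w1');print(s['tool_pos'],s['eef_rot'],s['joint_pos'].round(1),proj('w1',[[.5593,.1971,.184],[.5244,.3231,.184],[.5352,.2590,.142]]))
E
```

```text
[0.56075829 0.19730351 0.2499773 ] [-1.79999974e+02 -2.13626980e-04  9.26379345e+01] [ 13.2  12.8  -5.5  71.8   0.  100.5] [[313.59056426 220.99968189]
 [265.15608534  21.67924015]
 [287.42499737 129.0914835 ]]
```

View pics/w1.png

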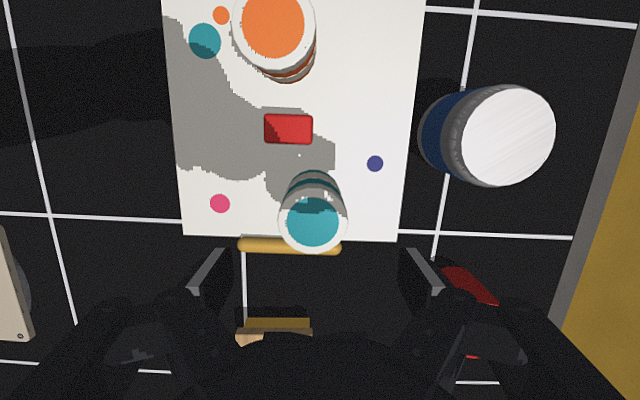

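Emit:
play_rows:
  motion:
    - [[-1,0,-0.015,0.1,0,0,0],[-1,0,-0.015,0.2,0,0,0],[-1,0,-0.015,0.3,0,0,0],[-1,0,-0.015,0.4,0,0,0],[-1,0,-0.015,0.5,0,0,0],[-1,0,-0.015,0.6,0,0,0],[-1,0,-0.015,0.7,0,0,0],[-1,0,-0.015,0.8,0,0,0],[-1,0,-0.015,0.87,0,0,0],[-1,0,-0.015,0.92,0,0,0]]

```text
time: 7.65
tool_pos: [0.5585, 0.1961, 0.1567]
eef_rot: [-179.9, 0.0, 92.6]
contact_force: [-0.1, -0.1, -1.2]
grip_width: 0.999
gripper_force: 0.0
```

Emit:
play_rows:
  motion:
    - [[0.1,0,0,0,0,0,0],[0.2,0,0,0,0,0,0],[1,0,0,0,0,0,0],[1,0,0,0,0,0,0],[1,0,0,0,0,0,0],[1,0,0,0,0,0,0],[1,0,0,0,0,0,0],[1,0,0,0,0,0,0],[1,0,0,0,0,0,0],[1,0,0,0,0,0,0]]

```text
time: 8.48
tool_pos: [0.5597, 0.1964, 0.1589]
eef_rot: [179.9, -0.0, 92.6]
contact_force: [0.4, 0.1, 4.9]
grip_width: 0.595
gripper_force: 62.8
```

Emit:
play_rows:
  motion:
    - [[1,0,0,-0.05,0,0,0],[1,0,0,-0.12,0,0,0],[1,0,0,-0.22,0,0,0],[1,0,0,-0.33,0,0,0],[1,0,0,-0.44,0,0,0],[1,0,0,-0.55,0,0,0],[1,0,0,-0.66,0,0,0],[1,0,0,-0.77,0,0,0],[1,0,0,-0.88,0,0,0],[1,0,0,-1,0,0,0]]

```text
time: 9.32
tool_pos: [0.5589, 0.1962, 0.2592]
eef_rot: [-180.0, 0.0, 92.6]
contact_force: [0.3, 0.0, -2.2]
grip_width: 0.594
gripper_force: 62.6
```

Emit:
play_rows:
  motion:
    - [[1,-0.095,-0.015,0,0,0,0],[1,-0.189,-0.029,0,0,0,0],[1,-0.284,-0.044,0,0,0,0],[1,-0.379,-0.058,0,0,0,0],[1,-0.474,-0.073,0,0,0,0],[1,-0.568,-0.087,0,0,0,0],[1,-0.663,-0.102,0,0,0,0],[1,-0.758,-0.116,0,0,0,0],[1,-0.852,-0.131,0,0,0,0],[1,-0.947,-0.145,0,0,0,0]]

```text
time: 10.15
tool_pos: [0.5487, 0.1, 0.258]
eef_rot: [-180.0, 0.0, 92.6]
contact_force: [0.2, 0.6, -2.0]
grip_width: 0.599
gripper_force: 62.6
```

Emit:
play_rows:
  motion:
    - [[1,-0.095,-0.015,0,0,0,0],[1,-0.189,-0.029,0,0,0,0],[1,-0.284,-0.044,0,0,0,0],[1,-0.379,-0.058,0,0,0,0],[1,-0.474,-0.073,0,0,0,0],[1,-0.568,-0.087,0,0,0,0],[1,-0.663,-0.102,0,0,0,0],[1,-0.758,-0.116,0,0,0,0],[1,-0.852,-0.131,0,0,0,0],[1,-0.947,-0.145,0,0,0,0]]

```text
time: 10.98
tool_pos: [0.5386, 0.0048, 0.258]
eef_rot: [180.0, 0.0, 92.6]
contact_force: [0.3, -0.3, -1.8]
grip_width: 0.599
gripper_force: 62.6
```

Emit:
play_rows:
  motion:
    - [[1,-0.095,-0.015,0,0,0,0],[1,-0.189,-0.029,0,0,0,0],[1,-0.284,-0.044,0,0,0,0],[1,-0.379,-0.058,0,0,0,0],[1,-0.474,-0.073,0,0,0,0],[1,-0.568,-0.087,0,0,0,0],[1,-0.663,-0.102,0,0,0,0],[1,-0.758,-0.116,0,0,0,0],[1,-0.852,-0.131,0,0,0,0],[1,-0.947,-0.145,0,0,0,0]]

```text
time: 11.82
tool_pos: [0.5284, -0.0905, 0.258]
eef_rot: [-180.0, -0.0, 92.6]
contact_force: [-0.1, 0.1, -2.0]
grip_width: 0.595
gripper_force: 62.6
```

Emit:
play_rows:
  motion:
    - [[1,-0.095,-0.015,0,0,0,0],[1,-0.189,-0.029,0,0,0,0],[1,-0.284,-0.044,0,0,0,0],[1,-0.379,-0.058,0,0,0,0],[1,-0.474,-0.073,0,0,0,0],[1,-0.568,-0.087,0,0,0,0],[1,-0.663,-0.102,0,0,0,0],[1,-0.758,-0.116,0,0,0,0],[1,-0.852,-0.131,0,0,0,0],[1,-0.947,-0.145,0,0,0,0]]

```text
time: 12.65
tool_pos: [0.5183, -0.1857, 0.258]
eef_rot: [-180.0, -0.0, 92.6]
contact_force: [0.2, -0.0, -0.6]
grip_width: 0.596
gripper_force: 62.6
```

```bash
python3 - <<'E'
from h import *
s=grab('top','t2');grab('wrist','w2');print(s['tool_pos'],s['eef_rot'],s['contact_force'])
a=cv2.imread('pics/t2.png')[190:300,310:510];b=cv2.imread('pics/w2.png')
cv2.imwrite('pics/m2.png',np.vstack([cv2.resize(a,(480,264),interpolation=cv2.INTER_CUBIC),cv2.resize(b,(480,300))]))
E
```

```text
[ 0.51830176 -0.18574647  0.25799196] [-1.79997743e+02 -1.95761054e-03  9.26343402e+01] [ 0.18177971 -0.03433557 -0.61836556]
```

View pics/m2.png

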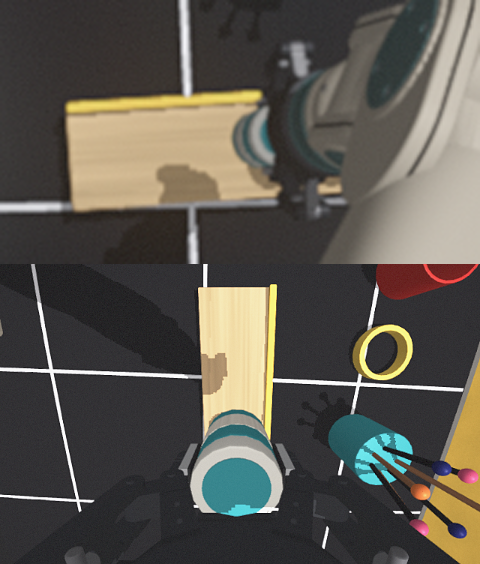

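```bash
python3 - <<'E'
from h import *
print(atz('w2',(316,295),.284))
im=np.load('w2.npz')['pix'].astype(int);hsv=cv2.cvtColor(im.astype(np.uint8),cv2.COLOR_RGB2HSV)
m=((hsv[...,0]>80)&(hsv[...,0]<100)&(hsv[...,1]>120)).astype(np.uint8);n,l,st,c=cv2.connectedComponentsWithStats(m)
for i in range(1,n):
    if st[i,4]>200:print(st[i],c[i],atz('w2',c[i],.284))
E
```

```text
[ 0.51827485 -0.18510418  0.284     ]
[282 195  67  18 241] [314.63900415 200.11618257] [ 0.51590231 -0.14490067  0.284     ]
[ 438  200  113   95 6286] [489.42459434 243.28762329] [ 0.58425769 -0.15921069  0.284     ]
[ 264  215  103   41 1109] [314.68349865 227.61857529] [ 0.51640609 -0.15566994  0.284     ]
[ 269  259   93   78 5626] [314.97440455 297.74191255] [ 0.5179172  -0.18642857  0.284     ]
```

Emit:
play_rows:
  motion:
    - [[1,0.015,0.01,0.1,0,0,0],[1,0.015,0.01,0.2,0,0,0],[1,0.015,0.01,0.3,0,0,0],[1,0.015,0.01,0.4,0,0,0],[1,0.015,0.01,0.5,0,0,0],[1,0.015,0.01,0.6,0,0,0],[1,0.015,0.01,0.7,0,0,0],[1,0.015,0.01,0.8,0,0,0],[1,0.015,0.01,0.9,0,0,0],[1,0.015,0.01,1,0,0,0]]

```text
time: 13.58
tool_pos: [0.5194, -0.1833, 0.157]
eef_rot: [180.0, 0.0, 92.6]
contact_force: [0.6, -0.2, -1.9]
grip_width: 0.597
gripper_force: 62.6
```

Emit:
play_rows:
  motion:
    - [[1,0,0,0.1,0,0,0],[1,0,0,0.2,0,0,0],[1,0,0,0.3,0,0,0],[1,0,0,0.38,0,0,0],[1,0,0,0.44,0,0,0],[1,0,0,0.48,0,0,0],[1,0,0,0.52,0,0,0],[1,0,0,0.55,0,0,0],[1,0,0,0.56,0,0,0],[1,0,0,0.57,0,0,0]]

```text
time: 14.42
tool_pos: [0.5196, -0.1833, 0.1011]
eef_rot: [180.0, 0.0, 92.6]
contact_force: [-0.2, -0.3, -2.1]
grip_width: 0.592
gripper_force: 62.6
```

Emit:
play_rows:
  motion:
    - [[1,0,0,0.005,0,0,0],[1,0,0,0.01,0,0,0],[1,0,0,0.014,0,0,0],[1,0,0,0.018,0,0,0],[1,0,0,0.02,0,0,0],[1,0,0,0.02,0,0,0],[1,0,0,0.02,0,0,0],[1,0,0,0.02,0,0,0],[1,0,0,0.02,0,0,0],[1,0,0,0.02,0,0,0]]

```text
time: 15.25
tool_pos: [0.5196, -0.1834, 0.1009]
eef_rot: [180.0, 0.0, 92.6]
contact_force: [-3.5, 2.0, 9.6]
grip_width: 0.596
gripper_force: 63.0
```

Emit:
play_rows:
  motion:
    - [[0,0,0,0,0,0,0],[-0.2,0,0,0,0,0,0],[-0.6,0,0,0,0,0,0],[-1,0,0,0,0,0,0],[-1,0,0,0,0,0,0],[-1,0,0,0,0,0,0],[-1,0,0,-0.1,0,0,0],[-1,0,0,-0.2,0,0,0],[-1,0,0,-0.35,0,0,0],[-1,0,0,-0.5,0,0,0]]

```text
time: 16.08
tool_pos: [0.5194, -0.1833, 0.1503]
eef_rot: [180.0, 0.0, 92.6]
contact_force: [0.5, -0.9, 0.8]
grip_width: 1.001
gripper_force: 0.0
```

Emit:
play_rows:
  motion:
    - [[-1,0,0,-0.1,0,0,0],[-1,0,0,-0.2,0,0,0],[-1,0,0,-0.3,0,0,0],[-1,0,0,-0.4,0,0,0],[-1,0,0,-0.5,0,0,0],[-1,0.1,0,-0.6,0,0,0],[-1,0.2,0,-0.7,0,0,0],[-1,0.3,0,-0.8,0,0,0],[-1,0.4,0,-0.9,0,0,0],[-1,0.5,0,-1,0,0,0]]

```text
time: 16.92
tool_pos: [0.5168, -0.1318, 0.25]
eef_rot: [-180.0, -0.0, 92.7]
contact_force: [0.2, -0.2, 0.2]
grip_width: 1.002
gripper_force: 0.0
```

Emit:
play_rows:
  motion:
    - [[-1,0.091,0.006,0,0,0,0],[-1,0.182,0.012,0,0,0,0],[-1,0.273,0.018,0,0,0,0],[-1,0.364,0.024,0,0,0,0],[-1,0.455,0.03,0,0,0,0],[-1,0.546,0.036,0,0,0,0],[-1,0.637,0.042,0,0,0,0],[-1,0.728,0.048,0,0,0,0],[-1,0.819,0.054,0,0,0,0],[-1,0.91,0.06,0,0,0,0]]

```text
time: 17.75
tool_pos: [0.5189, -0.0412, 0.2489]
eef_rot: [-180.0, -0.0, 92.6]
contact_force: [-0.4, 0.5, -0.1]
grip_width: 1.0
gripper_force: 0.0
```

Emit:
play_rows:
  motion:
    - [[-1,0.091,0.006,0,0,0,0],[-1,0.182,0.012,0,0,0,0],[-1,0.273,0.018,0,0,0,0],[-1,0.364,0.024,0,0,0,0],[-1,0.455,0.03,0,0,0,0],[-1,0.546,0.036,0,0,0,0],[-1,0.637,0.042,0,0,0,0],[-1,0.728,0.048,0,0,0,0],[-1,0.819,0.054,0,0,0,0],[-1,0.91,0.06,0,0,0,0]]

```text
time: 18.58
tool_pos: [0.5207, 0.05, 0.249]
eef_rot: [-180.0, 0.0, 92.6]
contact_force: [0.4, 1.0, -0.0]
grip_width: 1.003
gripper_force: 0.0
```

Emit:
play_rows:
  motion:
    - [[-1,0.091,0.006,0,0,0,0],[-1,0.182,0.012,0,0,0,0],[-1,0.273,0.018,0,0,0,0],[-1,0.364,0.024,0,0,0,0],[-1,0.455,0.03,0,0,0,0],[-1,0.546,0.036,0,0,0,0],[-1,0.637,0.042,0,0,0,0],[-1,0.728,0.048,0,0,0,0],[-1,0.819,0.054,0,0,0,0],[-1,0.91,0.06,0,0,0,0]]

```text
time: 19.42
tool_pos: [0.5225, 0.1411, 0.249]
eef_rot: [-180.0, 0.0, 92.6]
contact_force: [0.3, -0.4, 0.4]
grip_width: 1.0
gripper_force: 0.0
```

Emit:
play_rows:
  motion:
    - [[-1,0.091,0.006,0,0,0,0],[-1,0.182,0.012,0,0,0,0],[-1,0.273,0.018,0,0,0,0],[-1,0.364,0.024,0,0,0,0],[-1,0.455,0.03,0,0,0,0],[-1,0.546,0.036,0,0,0,0],[-1,0.637,0.042,0,0,0,0],[-1,0.728,0.048,0,0,0,0],[-1,0.819,0.054,0,0,0,0],[-1,0.91,0.06,0,0,0,0]]

```text
time: 20.25
tool_pos: [0.5243, 0.2323, 0.249]
eef_rot: [180.0, 0.0, 92.6]
contact_force: [-0.5, -0.1, 0.9]
grip_width: 0.999
gripper_force: 0.0
```

```bash
cat > blob.py <<'E'
from h import *
H={'orange':(4,16),'teal':(80,100),'navy':(112,130),'pink':(155,177)}
def blobs(tag,n,z,mn=150):
    hsv=cv2.cvtColor(np.load(tag+'.npz')['pix'],cv2.COLOR_RGB2HSV);lo,hi=H[n]
    m=((hsv[...,0]>=lo)&(hsv[...,0]<=hi)&(hsv[...,1]>90)&(hsv[...,2]>90)).astype(np.uint8)
    k,l,st,c=cv2.connectedComponentsWithStats(m)
    for i in range(1,k):
        if st[i,4]>mn: print(tag,n,st[i],c[i].round(1),atz(tag,c[i],z).round(4))
E
python3 - <<'E'
from blob import *
s=grab('wrist','w3');grab('top','t3');grab('scene','s3')
print(s['tool_pos'])
blobs('w3','orange',.184)
for n in H: blobs('t3',n,.126,100);blobs('s3',n,.126,100)
E
```

```text
[0.52431377 0.23230433 0.24901703]
w3 orange [256  54  16  17 221] [263.6  61.9] [0.4872 0.3356 0.184 ]
w3 orange [ 300   56   60   64 3001] [329.7  87.1] [0.5289 0.3228 0.184 ]
t3 orange [ 566   61   74  160 3964] [605.2 149.7] [ 0.7599 -0.7068  0.126 ]
t3 orange [571  65  53  34 445] [599.5  85.7] [ 0.9346 -0.7183  0.126 ]
t3 orange [ 90 176  24  26 391] [101.1 189. ] [0.6719 0.5456 0.126 ]
t3 orange [627 198  13  52 407] [634.6 224.2] [ 0.5683 -0.7629  0.126 ]
t3 orange [ 56 201  16  34 252] [ 64.4 219.6] [0.5985 0.6325 0.126 ]
t3 orange [  0 239  16  13 143] [  7.2 245.7] [0.5363 0.7762 0.126 ]
s3 orange [ 130    0   85   29 1117] [170.1   8.7] [ 0.1964 -0.8107  0.126 ]
s3 orange [   0    8   39   51 1165] [15.2 34.5] [ 0.5656 -1.05    0.126 ]
s3 orange [   0   88  118   75 4291] [ 47.2 125.7] [ 0.7844 -0.6058  0.126 ]
s3 orange [479 188  21  15 214] [488.8 194.9] [0.4675 0.3213 0.126 ]
s3 orange [438 193  19  25 261] [447.  204.7] [0.5355 0.2596 0.126 ]
s3 orange [470 200  33  19 237] [483.2 211.1] [0.5151 0.3245 0.126 ]
s3 orange [   0  209   73  132 3988] [ 24.5 281.4] [ 1.058
[... 232 characters left out ...]
t3 teal [401 242  15  15 158] [408.  248.9] [ 0.5207 -0.1826  0.126 ]
s3 teal [261 122  15   9 101] [267.9 125.6] [ 0.5189 -0.1838  0.126 ]
s3 teal [ 154  166   50   60 1923] [179.2 196.4] [ 0.7907 -0.1991  0.126 ]
t3 navy [615 186  20  23 190] [622.2 197.2] [ 0.6369 -0.737   0.126 ]
t3 navy [456 240  13  14 140] [462.1 246. ] [ 0.5249 -0.3115  0.126 ]
s3 navy [ 55  63  25  14 140] [66.4 70.2] [ 0.6112 -0.7697  0.126 ]
s3 navy [  0  64  41  45 332] [18.2 79.9] [ 0.7049 -0.8282  0.126 ]
t3 pink [430 241  14  14 158] [436.5 247.6] [ 0.5224 -0.2501  0.126 ]
s3 pink [238 112  14   9 102] [244.6 116.4] [ 0.52   -0.2517  0.126 ]
s3 pink [236 125  20  10 107] [246.  130.3] [ 0.5595 -0.2162  0.126 ]
```

Emit:
play_rows:
  motion:
    - [[-1,0.09,0.008,0,0,0,0],[-1,0.18,0.016,0,0,0,0],[-1,0.27,0.025,0,0,0,0],[-1,0.36,0.033,0,0,0,0],[-1,0.45,0.041,0,0,0,0],[-1,0.54,0.049,0,0,0,0],[-1,0.63,0.057,0,0,0,0],[-1,0.72,0.066,0,0,0,0],[-1,0.81,0.074,0,0,0,0],[-1,0.9,0.082,0,0,0,0]]

```text
time: 21.23
tool_pos: [0.5284, 0.3227, 0.249]
eef_rot: [-180.0, 0.0, 92.6]
contact_force: [-0.1, -0.9, -0.8]
grip_width: 1.003
gripper_force: 0.0
```

Emit:
play_rows:
  motion:
    - [[-1,0,0,0.1,0,0,0],[-1,0,0,0.2,0,0,0],[-1,0,0,0.3,0,0,0],[-1,0,0,0.4,0,0,0],[-1,0,0,0.5,0,0,0],[-1,0,0,0.6,0,0,0],[-1,0,0,0.7,0,0,0],[-1,0,0,0.8,0,0,0],[-1,0,0,0.87,0,0,0],[-1,0,0,0.91,0,0,0]]

```text
time: 22.07
tool_pos: [0.5278, 0.3213, 0.1565]
eef_rot: [-179.9, 0.0, 92.6]
contact_force: [-0.6, 0.4, 0.3]
grip_width: 0.999
gripper_force: 0.0
```

Emit:
play_rows:
  motion:
    - [[0.1,0,0,0,0,0,0],[0.2,0,0,0,0,0,0],[1,0,0,0,0,0,0],[1,0,0,0,0,0,0],[1,0,0,0,0,0,0],[1,0,0,0,0,0,0],[1,0,0,0,0,0,0],[1,0,0,0,0,0,0],[1,0,0,0,0,0,0],[1,0,0,0,0,0,0]]

```text
time: 22.9
tool_pos: [0.5291, 0.322, 0.159]
eef_rot: [179.9, -0.0, 92.6]
contact_force: [0.6, -0.0, 6.5]
grip_width: 0.597
gripper_force: 62.8
```

Emit:
play_rows:
  motion:
    - [[1,0,0,-0.05,0,0,0],[1,0,0,-0.12,0,0,0],[1,0,0,-0.22,0,0,0],[1,0,0,-0.33,0,0,0],[1,0,0,-0.44,0,0,0],[1,0,0,-0.55,0,0,0],[1,0,0,-0.66,0,0,0],[1,0,0,-0.77,0,0,0],[1,0,0,-0.88,0,0,0],[1,0,0,-1,0,0,0]]

```text
time: 23.73
tool_pos: [0.5283, 0.3216, 0.2592]
eef_rot: [-180.0, -0.0, 92.6]
contact_force: [0.2, 0.1, -1.2]
grip_width: 0.599
gripper_force: 62.6
```

Emit:
play_rows:
  motion:
    - [[1,-0.088,-0.006,0,0,0,0],[1,-0.176,-0.013,0,0,0,0],[1,-0.263,-0.019,0,0,0,0],[1,-0.351,-0.026,0,0,0,0],[1,-0.439,-0.032,0,0,0,0],[1,-0.527,-0.039,0,0,0,0],[1,-0.615,-0.045,0,0,0,0],[1,-0.702,-0.052,0,0,0,0],[1,-0.79,-0.058,0,0,0,0],[1,-0.878,-0.065,0,0,0,0]]

```text
time: 24.57
tool_pos: [0.5259, 0.2328, 0.258]
eef_rot: [180.0, -0.0, 92.6]
contact_force: [1.0, 0.3, -1.6]
grip_width: 0.596
gripper_force: 62.6
```

Emit:
play_rows:
  motion:
    - [[1,-0.088,-0.006,0,0,0,0],[1,-0.176,-0.013,0,0,0,0],[1,-0.263,-0.019,0,0,0,0],[1,-0.351,-0.026,0,0,0,0],[1,-0.439,-0.032,0,0,0,0],[1,-0.527,-0.039,0,0,0,0],[1,-0.615,-0.045,0,0,0,0],[1,-0.702,-0.052,0,0,0,0],[1,-0.79,-0.058,0,0,0,0],[1,-0.878,-0.065,0,0,0,0]]

```text
time: 25.4
tool_pos: [0.5234, 0.1448, 0.258]
eef_rot: [180.0, -0.0, 92.6]
contact_force: [0.4, 0.3, -1.5]
grip_width: 0.596
gripper_force: 62.6
```

Emit:
play_rows:
  motion:
    - [[1,-0.088,-0.006,0,0,0,0],[1,-0.176,-0.013,0,0,0,0],[1,-0.263,-0.019,0,0,0,0],[1,-0.351,-0.026,0,0,0,0],[1,-0.439,-0.032,0,0,0,0],[1,-0.527,-0.039,0,0,0,0],[1,-0.615,-0.045,0,0,0,0],[1,-0.702,-0.052,0,0,0,0],[1,-0.79,-0.058,0,0,0,0],[1,-0.878,-0.065,0,0,0,0]]

```text
time: 26.23
tool_pos: [0.521, 0.0568, 0.258]
eef_rot: [180.0, 0.0, 92.6]
contact_force: [-0.4, 0.7, -2.0]
grip_width: 0.597
gripper_force: 62.6
```

Emit:
play_rows:
  motion:
    - [[1,-0.088,-0.006,0,0,0,0],[1,-0.176,-0.013,0,0,0,0],[1,-0.263,-0.019,0,0,0,0],[1,-0.351,-0.026,0,0,0,0],[1,-0.439,-0.032,0,0,0,0],[1,-0.527,-0.039,0,0,0,0],[1,-0.615,-0.045,0,0,0,0],[1,-0.702,-0.052,0,0,0,0],[1,-0.79,-0.058,0,0,0,0],[1,-0.878,-0.065,0,0,0,0]]

```text
time: 27.07
tool_pos: [0.5185, -0.0312, 0.258]
eef_rot: [180.0, 0.0, 92.6]
contact_force: [0.4, -0.5, -1.6]
grip_width: 0.592
gripper_force: 62.6
```

Emit:
play_rows:
  motion:
    - [[1,-0.088,-0.006,0,0,0,0],[1,-0.176,-0.013,0,0,0,0],[1,-0.263,-0.019,0,0,0,0],[1,-0.351,-0.026,0,0,0,0],[1,-0.439,-0.032,0,0,0,0],[1,-0.527,-0.039,0,0,0,0],[1,-0.615,-0.045,0,0,0,0],[1,-0.702,-0.052,0,0,0,0],[1,-0.79,-0.058,0,0,0,0],[1,-0.878,-0.065,0,0,0,0]]

```text
time: 27.9
tool_pos: [0.516, -0.1192, 0.258]
eef_rot: [-180.0, -0.0, 92.6]
contact_force: [0.3, -0.6, -2.2]
grip_width: 0.601
gripper_force: 62.6
```

```bash
python3 - <<'E'
from blob import *
s=grab('wrist','w4');print(s['tool_pos'],s['eef_rot']);blobs('w4','orange',.284,800)
E
```

```text
[ 0.5160348  -0.1192099   0.25800016] [-1.79999757e+02 -1.07588736e-03  9.26340319e+01]
w4 orange [266  99  37  82 877] [283.3 143.3] [ 0.5017 -0.0569  0.284 ]
w4 orange [ 263  214  106   47 1258] [314.8 228. ] [ 0.514  -0.0877  0.284 ]
w4 orange [ 269  258   93   79 5424] [314.6 295.5] [ 0.5153 -0.1173  0.284 ]
```

Emit:
play_rows:
  motion:
    - [[1,0.01,0.005,0.1,0,0,0],[1,0.01,0.005,0.2,0,0,0],[1,0.01,0.005,0.3,0,0,0],[1,0.01,0.005,0.4,0,0,0],[1,0.01,0.005,0.5,0,0,0],[1,0.01,0.005,0.6,0,0,0],[1,0.01,0.005,0.7,0,0,0],[1,0.01,0.005,0.8,0,0,0],[1,0.01,0.005,0.9,0,0,0],[1,0.01,0.005,1,0,0,0]]

```text
time: 28.78
tool_pos: [0.5166, -0.1173, 0.157]
eef_rot: [180.0, -0.0, 92.6]
contact_force: [-0.2, 0.6, -2.0]
grip_width: 0.595
gripper_force: 62.6
```

Emit:
play_rows:
  motion:
    - [[1,0,0,0.1,0,0,0],[1,0,0,0.2,0,0,0],[1,0,0,0.3,0,0,0],[1,0,0,0.38,0,0,0],[1,0,0,0.44,0,0,0],[1,0,0,0.48,0,0,0],[1,0,0,0.52,0,0,0],[1,0,0,0.55,0,0,0],[1,0,0,0.56,0,0,0],[1,0,0,0.57,0,0,0]]

```text
time: 29.62
tool_pos: [0.5167, -0.1174, 0.1011]
eef_rot: [180.0, 0.0, 92.6]
contact_force: [1.1, -0.6, -2.3]
grip_width: 0.597
gripper_force: 62.6
```

Emit:
play_rows:
  motion:
    - [[1,0,0,0.005,0,0,0],[1,0,0,0.01,0,0,0],[1,0,0,0.014,0,0,0],[1,0,0,0.018,0,0,0],[1,0,0,0.018,0,0,0],[1,0,0,0.018,0,0,0],[1,0,0,0.018,0,0,0],[1,0,0,0.018,0,0,0],[1,0,0,0.018,0,0,0],[1,0,0,0.018,0,0,0]]

```text
time: 30.45
tool_pos: [0.5168, -0.1174, 0.1009]
eef_rot: [180.0, 0.0, 92.6]
contact_force: [-2.3, 1.0, 8.9]
grip_width: 0.592
gripper_force: 63.5
```

Emit:
play_rows:
  motion:
    - [[0,0,0,0,0,0,0],[-0.2,0,0,0,0,0,0],[-0.6,0,0,0,0,0,0],[-1,0,0,0,0,0,0],[-1,0,0,0,0,0,0],[-1,0,0,0,0,0,0],[-1,0,0,-0.1,0,0,0],[-1,0,0,-0.2,0,0,0],[-1,0,0,-0.35,0,0,0],[-1,0,0,-0.5,0,0,0]]

```text
time: 31.28
tool_pos: [0.5166, -0.1173, 0.1505]
eef_rot: [180.0, 0.0, 92.6]
contact_force: [0.9, 0.4, -0.1]
grip_width: 0.998
gripper_force: 0.0
```

Emit:
play_rows:
  motion:
    - [[-1,0,0,-0.1,0,0,0],[-1,0,0,-0.2,0,0,0],[-1,0,0,-0.3,0,0,0],[-1,0,0,-0.4,0,0,0],[-1,0,0,-0.5,0,0,0],[-1,0.1,0,-0.6,0,0,0],[-1,0.2,0,-0.7,0,0,0],[-1,0.3,0,-0.8,0,0,0],[-1,0.4,0,-0.9,0,0,0],[-1,0.5,0,-1,0,0,0]]

```text
time: 32.12
tool_pos: [0.514, -0.0659, 0.2501]
eef_rot: [-180.0, -0.0, 92.7]
contact_force: [-0.1, 0.3, -0.0]
grip_width: 1.001
gripper_force: 0.0
```

Emit:
play_rows:
  motion:
    - [[-1,0.081,0.009,0,0,0,0],[-1,0.162,0.018,0,0,0,0],[-1,0.243,0.027,0,0,0,0],[-1,0.324,0.036,0,0,0,0],[-1,0.405,0.045,0,0,0,0],[-1,0.486,0.054,0,0,0,0],[-1,0.567,0.063,0,0,0,0],[-1,0.648,0.072,0,0,0,0],[-1,0.729,0.081,0,0,0,0],[-1,0.81,0.09,0,0,0,0]]

```text
time: 32.95
tool_pos: [0.5195, 0.0147, 0.2491]
eef_rot: [-180.0, 0.0, 92.6]
contact_force: [0.0, 0.1, 0.0]
grip_width: 1.003
gripper_force: 0.0
```

Emit:
play_rows:
  motion:
    - [[-1,0.081,0.009,0,0,0,0],[-1,0.162,0.018,0,0,0,0],[-1,0.243,0.027,0,0,0,0],[-1,0.324,0.036,0,0,0,0],[-1,0.405,0.045,0,0,0,0],[-1,0.486,0.054,0,0,0,0],[-1,0.567,0.063,0,0,0,0],[-1,0.648,0.072,0,0,0,0],[-1,0.729,0.081,0,0,0,0],[-1,0.81,0.09,0,0,0,0]]

```text
time: 33.78
tool_pos: [0.5248, 0.0961, 0.2492]
eef_rot: [180.0, -0.0, 92.6]
contact_force: [-0.0, -0.1, 0.4]
grip_width: 1.001
gripper_force: 0.0
```

Emit:
play_rows:
  motion:
    - [[-1,0.081,0.009,0,0,0,0],[-1,0.162,0.018,0,0,0,0],[-1,0.243,0.027,0,0,0,0],[-1,0.324,0.036,0,0,0,0],[-1,0.405,0.045,0,0,0,0],[-1,0.486,0.054,0,0,0,0],[-1,0.567,0.063,0,0,0,0],[-1,0.648,0.072,0,0,0,0],[-1,0.729,0.081,0,0,0,0],[-1,0.81,0.09,0,0,0,0]]

```text
time: 34.62
tool_pos: [0.5301, 0.1774, 0.2492]
eef_rot: [180.0, -0.0, 92.6]
contact_force: [0.2, 0.9, -0.4]
grip_width: 1.002
gripper_force: 0.0
```

```bash
python3 - <<'E'
from blob import *
H['red']=(174,180)
s=grab('wrist','w5');grab('top','t5');grab('scene','s5')
print(s['tool_pos'],s['eef_rot'])
blobs('w5','red',.142,300)
for n in ['orange','teal','pink','navy']: blobs('t5',n,.126,90)
blobs('s5','orange',.126,90);blobs('s5','teal',.126,90)
a=cv2.imread('pics/w5.png');b=cv2.imread('pics/t5.png')[200:290,320:500]
cv2.imwrite('pics/m5.png',np.vstack([cv2.resize(b,(480,240),interpolation=cv2.INTER_CUBIC),cv2.resize(a,(480,300))]))
E
```

```text
[0.53007279 0.17744169 0.24921337] [ 1.79999861e+02 -4.17195536e-04  9.26354240e+01]
t5 orange [ 566   61   74  160 5107] [604.9 137.4] [ 0.7925 -0.7109  0.126 ]
t5 orange [ 90 176  28  41 579] [102.4 194.5] [0.6584 0.5413 0.126 ]
t5 orange [627 196  13  54 391] [634.3 224.7] [ 0.5671 -0.762   0.126 ]
t5 orange [ 56 201  16  34 248] [ 64.3 219.6] [0.5985 0.6327 0.126 ]
t5 orange [  0 240  16  12 143] [  7.4 246.2] [0.5352 0.7755 0.126 ]
t5 orange [373 244  15  14 171] [379.9 250.6] [ 0.5179 -0.1167  0.126 ]
t5 teal [414 140  36  43 860] [429.7 159.7] [ 0.7341 -0.246   0.126 ]
t5 teal [402 242  14  15 154] [408.  248.9] [ 0.5207 -0.1825  0.126 ]
t5 pink [430 241  14  14 156] [436.5 247.7] [ 0.5223 -0.2501  0.126 ]
t5 navy [615 186  20  24 202] [622.  197.6] [ 0.6361 -0.7366  0.126 ]
t5 navy [456 240  13  14 139] [462.1 246. ] [ 0.525  -0.3116  0.126 ]
s5 orange [ 131    0   84   29 1122] [170.5   8.7] [ 0.1952 -0.8099  0.126 ]
s5 orange [   0    7   39   52 1170] [15.2 34.5] [ 0.5654 -1.0502  0.126 ]
s5 orange [   0   88  118   75 4268] [ 47.1 125.6] [ 0.7843 -0.6064  0.126 ]
s5 orange [284 129  17  11 138] [292.  134.3] [ 0.5158 -0.1184  0.126 ]
s5 orange [178 131  10  17  91] [182.2 137.5] [ 0.6551 -0.3215  0.126 ]
s5 orange [281 142  24  12 165] [292.5 148.5] [ 0.5557 -0.09    0.126 ]
s5 orange [283 156  23  11 129] [293.9 162. ] [ 0.5905 -0.0628  0.126 ]
s5 orange [438 203  17  15 123] [444.4 211. ] [0.5535 0.2609 0.126 ]
s5 orange [   0  209   72  132 3973] [ 24.7 281.6] [ 1.0589 -0.2758  0.126 ]
s5 orange [ 576  351   45   49 1061] [597.9 382. ] [0.7431 0.5538 0.126 ]
s5 teal [261 122  15   9 100] [267.9 125.6] [ 0.5191 -0.1839  0.126 ]
s5 teal [ 154  166   49   60 1901] [179.1 196.4] [ 0.7908 -0.1993  0.126 ]
```

View pics/m5.png

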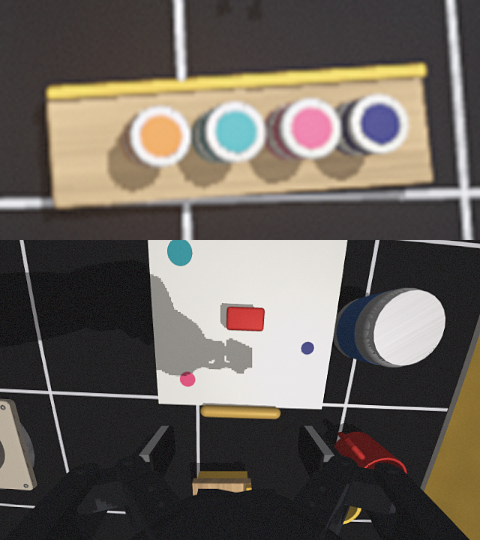

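```bash
python3 - <<'E'
from h import *
print(atz('w5',(327,104.5),.142),proj('w5',[.5355,.259,.142]))
im=np.load('w5.npz')['pix'].astype(int);m=((im[...,0]>120)&(im[...,1]<90)&(im[...,2]<90))[60:160,280:380]
y,x=np.nonzero(m);print(x.mean()+280,y.mean()+60,x.min()+280,x.max()+280,y.min()+60,y.max()+60)
print(atz('w5',(x.mean()+280,y.mean()+60),.142),cv2.minAreaRect(np.c_[x,y].astype(np.float32)))
E
```

```text
[0.53518524 0.2593733  0.142     ] [[327.3730817  105.01943031]]
326.72026578073087 104.66976744186047 302 352 89 120
[0.5349736  0.25923633 0.142     ] ((46.815093994140625, 44.752830505371094), (49.648746490478516, 30.883867263793945), 2.4895529747009277)
```

Emit:
play_rows:
  motion:
    - [[-1,0.081,0.009,0,0,0,0.007],[-1,0.162,0.018,0,0,0,0.014],[-1,0.243,0.026,0,0,0,0.021],[-1,0.325,0.035,0,0,0,0.028],[-1,0.406,0.044,0,0,0,0.035],[-1,0.488,0.053,0,0,0,0.042],[-1,0.569,0.062,0,0,0,0.049],[-1,0.65,0.07,0,0,0,0.056],[-1,0.732,0.079,0,0,0,0.063],[-1,0.813,0.088,0,0,0,0.07]]

```text
time: 35.6
tool_pos: [0.5351, 0.2592, 0.2492]
eef_rot: [-180.0, -0.0, 90.6]
contact_force: [-0.2, -0.8, 0.5]
grip_width: 1.003
gripper_force: 0.0
```

Emit:
play_rows:
  motion:
    - [[-1,0,0,0.1,0,0,0],[-1,0,0,0.2,0,0,0],[-1,0,0,0.3,0,0,0],[-1,0,0,0.4,0,0,0],[-1,0,0,0.5,0,0,0],[-1,0,0,0.6,0,0,0],[-1,0,0,0.7,0,0,0],[-1,0,0,0.8,0,0,0],[-1,0,0,0.9,0,0,0],[-1,0,0,1,0,0,0]]

```text
time: 36.43
tool_pos: [0.5351, 0.2582, 0.1482]
eef_rot: [-180.0, -0.0, 90.6]
contact_force: [-0.5, -0.2, -0.7]
grip_width: 0.999
gripper_force: 0.0
```

Emit:
play_rows:
  motion:
    - [[-1,0,0,0.08,0,0,0],[-1,0,0,0.14,0,0,0],[-1,0,0,0.17,0,0,0],[-1,0,0,0.17,0,0,0],[-0.5,0,0,0.17,0,0,0],[-0.2,0,0,0.17,0,0,0],[0,0,0,0.17,0,0,0],[0.1,0,0,0.17,0,0,0],[0.1,0,0,0.17,0,0,0],[0,0,0,0.17,0,0,0]]

```text
time: 37.27
tool_pos: [0.5353, 0.2583, 0.1326]
eef_rot: [180.0, -0.0, 90.6]
contact_force: [-0.0, 0.4, -0.8]
grip_width: 0.498
gripper_force: 0.0
```

Emit:
play_rows:
  motion:
    - [[1,0,0,0,0,0,0],[1,0,0,0,0,0,0],[1,0,0,0,0,0,0],[1,0,0,0,0,0,0],[1,0,0,0,0,0,0],[1,0,0,0,0,0,0],[1,0,0,0,0,0,0],[1,0,0,0,0,0,0],[1,0,0,0,0,0,0],[1,0,0,0,0,0,0]]

```text
time: 38.1
tool_pos: [0.5356, 0.2583, 0.1327]
eef_rot: [179.9, -0.0, 90.6]
contact_force: [-0.2, -0.7, 5.2]
grip_width: 0.458
gripper_force: 62.3
```

Emit:
play_rows:
  motion:
    - [[1,0,0,-0.005,0,0,0],[1,0,0,-0.01,0,0,0],[1,0,0,-0.015,0,0,0],[1,0,0,-0.02,0,0,0],[1,0,0,-0.025,0,0,0],[1,0,0,-0.03,0,0,0],[1,0,0,-0.035,0,0,0],[1,0,0,-0.04,0,0,0],[1,0,0,-0.045,0,0,0],[1,0,0,-0.05,0,0,0]]

```text
time: 38.93
tool_pos: [0.5328, 0.2574, 0.1355]
eef_rot: [-179.7, 0.1, 90.6]
contact_force: [-0.3, 0.4, -11.9]
grip_width: 0.456
gripper_force: 62.3
```

Emit:
play_rows:
  motion:
    - [[1,0,0,-0.013,0,0,0],[1,0,0,-0.026,0,0,0],[1,0,0,-0.039,0,0,0],[1,0,0,-0.052,0,0,0],[1,0,0,-0.065,0,0,0],[1,0,0,-0.078,0,0,0],[1,0,0,-0.091,0,0,0],[1,0,0,-0.104,0,0,0],[1,0,0,-0.117,0,0,0],[1,0,0,-0.13,0,0,0]]

```text
time: 39.77
tool_pos: [0.536, 0.2585, 0.1515]
eef_rot: [179.9, -0.0, 90.6]
contact_force: [0.2, -1.3, 1.1]
grip_width: 0.455
gripper_force: 63.7
```

Emit:
play_rows:
  motion:
    - [[1,0,0,-0.015,0,0,0],[1,0,0,-0.03,0,0,0],[1,0,0,-0.045,0,0,0],[1,0,0,-0.06,0,0,0],[1,0,0,-0.075,0,0,0],[1,0,0,-0.09,0,0,0],[1,0,0,-0.105,0,0,0],[1,0,0,-0.12,0,0,0],[1,0,0,-0.13,0,0,0],[1,0,0,-0.14,0,0,0]]

```text
time: 40.6
tool_pos: [0.5351, 0.2582, 0.1643]
eef_rot: [180.0, -0.0, 90.6]
contact_force: [0.9, 0.3, -4.9]
grip_width: 0.461
gripper_force: 63.3
```

Emit:
play_rows:
  motion:
    - [[1,0,0,0,0,0,0],[1,0,0,0,0,0,0],[1,0,0,0,0,0,0],[1,0,0,0,0,0,0],[1,0,0,0,0,0,0],[1,0,0,0,0,0,0],[1,0,0,0,0,0,0],[1,0,0,0,0,0,0],[1,0,0,0,0,0,0],[1,0,0,0,0,0,0]]

```text
time: 41.43
tool_pos: [0.5351, 0.2582, 0.1642]
eef_rot: [-180.0, 0.0, 90.6]
contact_force: [0.8, -0.8, -5.2]
grip_width: 0.458
gripper_force: 63.3
```

```bash
python3 - <<'E'
from h import *
s=grab('scene','s6');grab('wrist','w6');print(s['tool_pos'],s['contact_force'],s['gripper_force'])
a=cv2.imread('pics/s6.png')[120:320,340:560];b=cv2.imread('pics/w6.png')
cv2.imwrite('pics/m6.png',np.hstack([cv2.resize(a,(440,400),interpolation=cv2.INTER_CUBIC),cv2.resize(b,(360,225)) if 0 else cv2.copyMakeBorder(cv2.resize(b,(360,225)),0,175,0,0,cv2.BORDER_CONSTANT)]))
# lid spots: navy spot seen at start
p=atz('top0',(231.9,211.6),.108);print('navy spot',p)
for dz in (0,.02,.032,.045): print(dz,proj('s6',p+[0,0,dz]),proj('w6',p+[0,0,dz]))
E
```

```text
[0.53506888 0.25824346 0.16422268] [ 0.76782705 -0.80605231 -5.22023767] 63.279350996017456
navy spot [0.61605781 0.23061875 0.108     ]
0 [[415.36174676 232.15665417]] [[427.24013163 262.62513196]]
0.02 [[417.14308316 225.58371838]] [[438.83942642 277.66383944]]
0.032 [[418.24536247 221.51997211]] [[447.00534124 288.2643853 ]]
0.045 [[419.46913131 217.01149947]] [[457.13453399 301.42914385]]
```

View pics/m6.png

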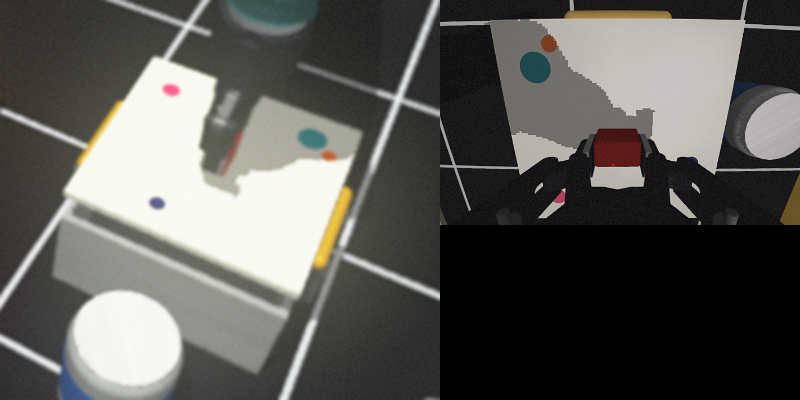

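```bash
python3 -c "
from station import arm
print(arm.close_job())"
```

```text
the job is handed in; nothing more can be done
None
```

The job is handed in, with no verdict returned: the last pictures show the orange and teal jars upright in one row with pink and navy (neighbours about 62–67 mm apart), and the lid pulled free and held level by its red grip about 32 mm above its seat.

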